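# Uncap the slim gas cylinder, thread hand unknown

### The arm

A 6-joint arm with a two-finger parallel gripper is mounted at the origin on the work surface. World frame = base frame: x ahead of the robot, y to its left, z up, the work surface at z = 0. Lengths are in m, angles in rad, forces in N, time in s.
With the tool pointing down it reaches from about 0.3 to 0.775 m from the base axis. Payload 14.6 kg.
Tool frame: the origin (TCP) lies midway between the tips of the shut fingers; the grasp point (between the pads) lies 19 mm behind it (ctrl.grip_depth is the z of the grasp point in the tool frame, in m); z points along the fingers, y is the line along which they close (so a half turn about z gives the same grasp; the last joint's range is limited). The gripper opens to 94 mm and grips with 3 to 60 N. Pads are 16 mm wide; open, the fingers measure 119 mm over their backs; the gripper's body (75 mm by 177 mm) begins 78 mm behind the grasp point.
Start: joints at [1.147, 0.3, 1.521, -0, 1.321, -0.067], TCP at [0.192, 0.515, 0.205] pointing down, gripper open.
Joint ranges: [-3.03, 3.03], [-0.79, 2.21], [0.23, 2.52], [-1.04, 4.18], [0, 3.07], [-2.55, 2.55]. Speed limits (rad/s): [2.22, 2.22, 2.57, 3.14, 3.14, 3.14].

### API

Orientations are given as [roll, pitch, yaw] about the fixed x, y, z axes, in that order (R = Rz(yaw) Ry(pitch) Rx(roll)).
In Python, from station import ctrl gives the robot as it stands. The module is installed in compiled form; this text tells all that it offers.
- The arm moves only by the tool carry_out, never from a script. Its argument "commands" is a list of rows, each a list of 3 entries, a list of its own where there are three numbers: the closure, from 0 (fully open) to 1 (shut), then the shift along the tool's x, y, z in mm, then the turn, a rotation vector about the tool's x, y, z in rad. In form: [[gripper, [tx, ty, tz], [wx, wy, wz]], ...]. A call has 1 to 10 rows; each row shifts and turns the commanded pose from where the row before left it, along the tool's axes as they then stand; what a row does not reach is not made up. A row lasts 1/8 s, in which the tool goes at most 62.5 mm and 10.7 degrees, less where a joint would pass 70% of its speed; a pose out of reach is approached as far as the arm can. A call with a gripper value outside its range is refused whole. The fingers move at their own pace and stop on an object; "squeeze" is the grip in N (left out, the last holds). Time passes only in rows, so rows that do not move let the fingers close. It gives the time, the measured TCP pose, the force, the opening and the grip force at its end, in the units of the state.
- ctrl.get_obs(): the state, without advancing time (a new reading comes with each control period).
- ctrl.camera(name): name is "side" or "top"; returns a dict with "img" (480x640x3 uint8, blue, green, red), "camera_matrix" (3x3 intrinsics, pixels), "rvec" (rotation vector, rad) and "tvec" (3), from world to camera coordinates, as OpenCV has them. Camera axes: x right, y down, z forward; pixel columns grow to the right and rows downward; lengths in m; the calibration is good to about 2 mm. A picture is of the moment at which its call begins. There is no depth.
- ctrl.hand_in(): hands the job in; it is judged then, once.
Trained networks look in the newest picture that a camera, given by its name, has taken for a name from the list of things; names that differ only in an ending like _2 or _b are one class to them, and where a whole thing is asked for, a point or a joint stands for the part that bears it (a point fixed in the world has none). Each returns a list of dicts, best first, with "score" (0 to 1); they miss things now and then, are a little off and sometimes report something else, mostly with a low value. They report only what shows in the picture. A call takes as long as a camera call. They do not tell look-alikes from the thing itself.
- ctrl.outline_of(thing, camera): "region" (480x640 bool, what is visible of it).
- ctrl.place_of(thing, camera): "at" ([x, y, z] in m, in world coordinates, good to about 4 mm: a listed point, or the origin of a listed thing).
The state is a dict: "time_s": time; "qpos": joint angles; "joint_vel": joint speeds; "tau": joint torques, N m; "ee_pos": TCP position; "eef_rot": TCP orientation; "force": force on the tool from outside, world axes, zero at the start; "moment": the same for the moment, N m; "grip_width": finger opening in m; "grip_force": force on a finger pad.
Only numpy, scipy, OpenCV 4.12 (cv2) and the standard library are available. Lean on these libraries where they do the work, as an engineer would, in place of code of your own. Each camera call takes 0.05 s, during which the arm holds its last target. There are 200 camera calls.

### The job

Two small grey gas cylinders of equal height stand on the kitchen worktop; take the screw cap off the slimmer one. Nobody remembers whether its thread is right- or left-handed, so find out by trying which way it loosens, and lift it off. Finish with the cap held still in the gripper, level and well clear above the neck it came from (about 7 cm higher than it was); leave the wider cylinder's cap alone and do not push the mug, bowl or spanner about.

Things in the scene. Friction and masses are not known exactly. Their poses are not given: they have to be found in the camera images.
- slim_cylinder: The slimmer grey gas cylinder, 88 mm in diameter. Shoulder at 100 mm, neck's top at 130 mm. Same paint and height as the other one; stands on the worktop and does not move. Origin at the centre of its underside, z up. Brass neck on top.
- slim_cylinder_neck (a point): Centre of the top of the slim cylinder's brass neck, 130 mm above the worktop, hidden inside the cap, 20 mm above the cap's origin; a freed cap rises 20 mm to clear it. Its short three-start thread is of UNKNOWN HAND: it loosens anticlockwise or clockwise seen from above, at random each time, and nothing outside shows which. Axes as the world's.
- slim_cap: Loose round black ribbed cap on the slim cylinder: 48 mm across, 34 mm high, 90 g. Origin at the centre of its lower rim, z up. Turned the wrong way it hits a stop within 2-10 deg; the right way it turns freely and level, is free to lift after 42-50 deg, and hits an end stop at 68-76 deg, still free. Until free it cannot be pulled off (1.5 mm play). Forced, the fingers slip.
- wide_cylinder: The wider grey gas cylinder, 118 mm in diameter. Shoulder at 100 mm, neck's top at 130 mm. To be left alone. Same paint and height as the other one; stands on the worktop and does not move. Origin at the centre of its underside, z up. Brass neck on top.
- wide_cap: Loose round black ribbed cap on the wide cylinder: 48 mm across, 34 mm high, 90 g. Origin at the centre of its lower rim, z up. Looks just like the slim cylinder's cap. To be left alone.
- wide_cap_rim (a point): Point on the rim of the wide cylinder's cap, at its top edge; shows whether that cap was turned.
- mug: Beige mug, 80 mm across, 90 mm high, handle to its +y; bystander. Origin at the centre of its underside.
- bowl: Dark wooden bowl, 130 mm across, 50 mm high; bystander. Origin at the centre of its underside.
- spanner: Steel spanner 170 mm long lying flat along its own x; bystander. Origin at its middle, underneath.
Not all that is in view belongs to the job. Leave any brown or yellow look-alike of the slim_cap alone.

How it is judged:
On the way:
1. the slim cylinder's cap is off its neck, in the fingers (z of slim_cap in the frame of slim_cylinder_neck above 0.003 m and contact force between the fingers and slim_cap above 1 N), for 0.1 s.
At the end, for the whole second after the job is handed in: The slim cylinder's cap is in the fingers, still, level within 20 degrees, its rim over 30 mm above the neck's top, off the cylinder and within 120 mm of the neck's axis; the wide cap has neither moved 12 mm nor turned (rim point under 14 mm) (z of slim_cap in the frame of slim_cylinder_neck above 0.03 m and contact force between the fingers and slim_cap above 1 N and contact force between slim_cap and slim_cylinder below 0.05 N and angle between slim_cap's own z axis and vertical below 0.35 rad and height (world z) of slim_cap above 0.16 m and linear speed of slim_cap below 0.03 m/s and horizontal distance between slim_cap and slim_cylinder_neck below 0.12 m and distance of wide_cap from where it was at the start of the episode below 0.012 m and distance of wide_cap_rim from where it was at the start of the episode below 0.014 m); the arm keeps its last pose, push and grip.
It fails at once if the wide cylinder's cap was moved or turned (distance of wide_cap from where it was at the start of the episode above 0.012 m or distance of wide_cap_rim from where it was at the start of the episode above 0.014 m).
It fails at once if mug, bowl or spanner pushed about (over 30 mm) (distance of any of mug, bowl, spanner from where it was at the start of the episode above 0.03 m).
It fails at once if the slim cap was dropped to the worktop (height (world z) of slim_cap below 0.09 m).
It also fails if it takes over 35 s, if anything falls off the work surface, if the arm or the gripper's body presses on something with over 40 N, if the wrist force passes 120 N, or if a joint passes its speed limit or range.

## Working session

There is one attempt and no reset: what is moved stays moved. The work goes in short steps, Python scripts to look and compute and a tool call to move; the robot and the scene stay as the last step left them, time stands still between calls to the robot, and variables do not carry over. Pictures are saved under pics/ and viewed, at most 10 in all, crops included, and the job is handed in when it is done.

Besides the shell and the picture viewer there is one more tool, called after "Request:" by a JSON object that holds its "fn" and its "kwargs", one argument or row to a line. carry_out: Moves the arm, as the interface text tells. Its arguments: {"type":"object","properties":{"commands":{"type":"array","items":{"type":"array"}},"squeeze":{"type":"number"}},"required":["commands"]}

```bash
mkdir -p pics; python3 - <<'E'
from station import ctrl
import cv2
for c in("side","top"):
    r=ctrl.camera(c); cv2.imwrite(f"pics/a_{c}.png",r["img"])
    for t in("slim_cylinder","wide_cylinder","slim_cap","wide_cap","mug","bowl","spanner"):
        print(c,t,[( [round(float(v),3) for v in d["at"]],round(d["score"],2)) for d in ctrl.place_of(t,c)])
o=ctrl.get_obs();print({k:o[k] for k in("time_s","ee_pos","eef_rot","grip_width","qpos")})
E
```

```text
side slim_cylinder [([0.572, -0.146, 0.002], 0.94)]
side wide_cylinder [([0.435, 0.202, -0.001], 0.97), ([0.574, -0.147, 0.002], 0.39)]
side slim_cap [([0.673, -0.11, -0.001], 0.96), ([0.573, -0.151, 0.108], 0.62), ([0.565, -0.043, 0.001], 0.57), ([0.465, -0.156, 0.001], 0.56)]
side wide_cap [([0.575, -0.151, 0.109], 0.66), ([0.433, 0.199, 0.108], 0.6)]
side mug [([0.474, -0.304, -0.0], 0.57)]
side bowl [([0.504, 0.406, -0.002], 0.66)]
side spanner [([0.683, 0.047, -0.003], 0.74)]
top slim_cylinder [([0.574, -0.148, 0.001], 0.79)]
top wide_cylinder [([0.432, 0.199, -0.0], 0.94)]
top slim_cap [([0.568, -0.047, -0.002], 0.84), ([0.677, -0.114, -0.004], 0.77), ([0.568, -0.149, 0.109], 0.76), ([0.458, 0.203, 0.141], 0.27)]
top wide_cap [([0.434, 0.202, 0.11], 0.68)]
top mug [([0.475, -0.301, 0.002], 0.6)]
top bowl [([0.497, 0.413, 0.002], 0.93), ([0.679, 0.048, -0.001], 0.36)]
top spanner [([0.679, 0.047, -0.003], 0.84), ([0.577, -0.148, -0.003], 0.25)]
{'time_s': 0.8, 'ee_pos': array([0.19207463, 0.51534387, 0.20542917]), 'eef_rot': array([-3.14156554e+00, -2.47959698e-05,  2.78481529e+00]), 'grip_width': 0.09385791304185, 'qpos': array([ 1.14742439e+00,  2.99889926e-01,  1.52105181e+00,  2.36733179e-05,
        1.32067962e+00, -6.66004364e-02])}
```

View pics/a_top.png

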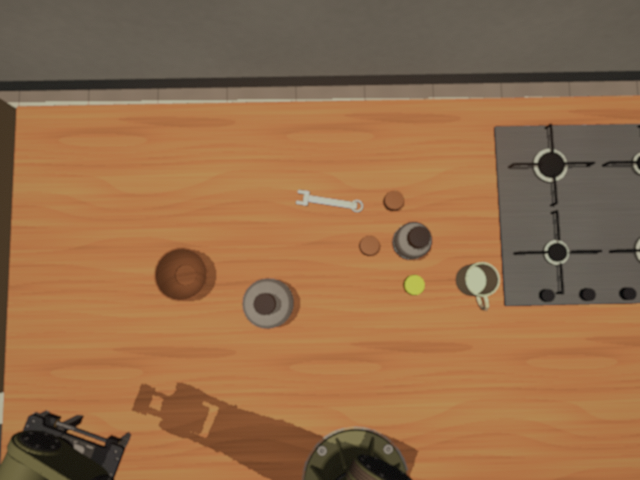

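View pics/a_side.png

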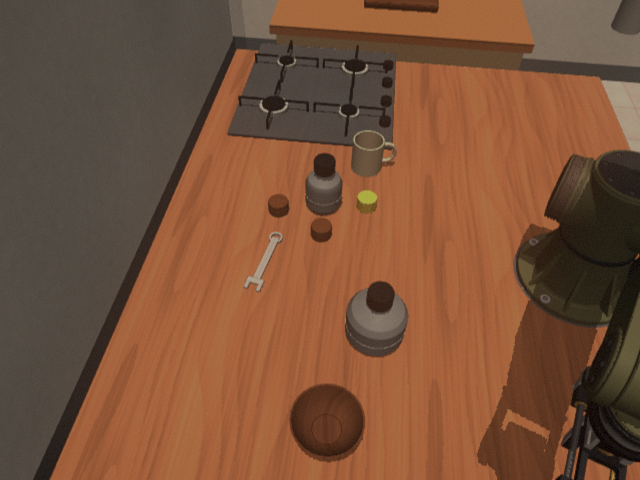

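The top view has the slim cylinder at (413,240) with its cap at (420,237), and the wide one at (268,303). The side view has the slim cap at (325,165). The brown and yellow discs on the worktop are look-alikes.

```bash
cat > h.py <<'E'
from station import ctrl
import numpy as np, cv2
from scipy.spatial.transform import Rotation as R
def rows(p,yaw,n,g=0.0):
    o=ctrl.get_obs(); a=np.array(o["ee_pos"]); r0=R.from_euler("xyz",o["eef_rot"])
    w=(r0.inv()*R.from_euler("xyz",[np.pi,0,yaw])).as_rotvec()
    for i in range(n):
        t=r0.inv().apply((np.array(p)-a)/n)*1000
        dr=R.from_rotvec(w/n)
        print([g,[round(float(v),1) for v in t],[round(float(v),3) for v in w/n]])
        r0=r0*dr
E
python3 - <<'E'
from h import *
A=[];b=[]
for c in("side","top"):
    r=ctrl.camera(c);K=r["camera_matrix"];M=cv2.Rodrigues(np.array(r["rvec"]))[0];t=np.array(r["tvec"]).ravel()
    for d in ctrl.outline_of("slim_cap",c):
        ys,xs=np.nonzero(d["region"])
        if len(xs)==0: continue
        u=np.array([(xs.min()+xs.max())/2,(ys.min()+ys.max())/2,1]);C=-M.T@t;v=M.T@np.linalg.inv(K)@u
        p=C+v*(0.127-C[2])/v[2]; print(c,round(d["score"],2),len(xs),u[:2],p.round(4))
rows([0.572,-0.149,0.215],1.317,18)
E
```

```text
side 0.87 399 [366.5 202. ] [ 0.4672 -0.0414  0.127 ]
side 0.86 479 [324. 165.] [ 0.5707 -0.148   0.127 ]
side 0.77 431 [321. 230.] [0.5548 0.052  0.127 ]
side 0.67 373 [278.  205.5] [ 0.6533 -0.0052  0.127 ]
top 0.92 398 [418.  236.5] [ 0.5721 -0.1493  0.127 ]
top 0.89 337 [393.5 200. ] [ 0.657  -0.0967  0.127 ]
top 0.67 330 [369.5 244.5] [ 0.5561 -0.0388  0.127 ]
top 0.67 338 [413.  284.5] [ 0.4641 -0.1336  0.127 ]
top 0.16 418 [265. 303.] [0.43   0.1982 0.127 ]
[0.0, [-32.7, -27.2, -0.5], [0.0, -0.0, 0.082]]
[0.0, [-34.8, -24.5, -0.5], [0.0, -0.0, 0.082]]
[0.0, [-36.7, -21.5, -0.5], [0.0, -0.0, 0.082]]
[0.0, [-38.3, -18.5, -0.5], [0.0, -0.0, 0.082]]
[0.0, [-39.7, -15.3, -0.5], [0.0, -0.0, 0.082]]
[0.0, [-40.8, -12.0, -0.5], [0.0, -0.0, 0.082]]
[0.0, [-41.6, -8.7, -0.5], [0.0, -0.0, 0.082]]
[0.0, [-42.2, -5.2, -0.5], [0.0, -0.0, 0.082]]
[0.0, [-42.5, -1.8, -0.5], [0.0, -0.0, 0.082]]
[0.0, [-42.5, 1.7, -0.5], [0.0, -0.0, 0.082]]
[0.0, [-42.2, 5.1, -0.5], [0.0, -0.0, 0.082]]
[0.0, [-41.6, 8.5, -0.5], [0.0, -0.0, 0.082]]
[0.0, [-40.8, 11.9, -0.5], [0.0, -0.0, 0.082]]
[0.0, [-39.7, 15.2, -0.5], [0.0, -0.0, 0.082]]
[0.0, [-38.3, 18.4, -0.5], [0.0, -0.0, 0.082]]
[0.0, [-36.7, 21.4, -0.5], [0.0, -0.0, 0.082]]
[0.0, [-34.8, 24.4, -0.5], [0.0, -0.0, 0.082]]
[0.0, [-32.7, 27.1, -0.5], [0.0, -0.0, 0.082]]
```

Request:
{"fn": "carry_out", "kwargs": {
  "commands": [
    [0,[-33,-27,-1],[0,0,0.082]],
    [0,[-35,-25,-1],[0,0,0.082]],
    [0,[-37,-22,-1],[0,0,0.082]],
    [0,[-38,-19,-1],[0,0,0.082]],
    [0,[-40,-15,-1],[0,0,0.082]],
    [0,[-41,-12,-1],[0,0,0.082]],
    [0,[-42,-9,-1],[0,0,0.082]],
    [0,[-42,-5,-1],[0,0,0.082]],
    [0,[-42,-2,-1],[0,0,0.082]]
  ]
}}

```text
time_s: 2.12
ee_pos: [0.3822, 0.1802, 0.2147]
eef_rot: [3.141, 0.0, 2.044]
force: [0.2, 0.2, 0.6]
grip_width: 0.0938
grip_force: 0.0
```

Request:
{"fn": "carry_out", "kwargs": {
  "commands": [
    [0,[-42,2,-1],[0,0,0.082]],
    [0,[-42,5,0],[0,0,0.082]],
    [0,[-42,9,0],[0,0,0.082]],
    [0,[-41,12,0],[0,0,0.082]],
    [0,[-40,15,0],[0,0,0.082]],
    [0,[-38,18,0],[0,0,0.082]],
    [0,[-37,21,0],[0,0,0.082]],
    [0,[-35,24,0],[0,0,0.082]],
    [0,[-33,27,0],[0,0,0.082]],
    [0,[0,0,0],[0,0,0]]
  ]
}}

```text
time_s: 3.38
ee_pos: [0.569, -0.1541, 0.2146]
eef_rot: [-3.141, 0.0, 1.305]
force: [-0.8, -0.1, -0.9]
grip_width: 0.0939
grip_force: 0.0
```

```bash
python3 -c "
from h import *
rows([0.572,-0.149,0.112],1.317,3);o=ctrl.get_obs();print(o['time_s'],o['ee_pos'],o['eef_rot'],o['qpos'],o['force'],o['moment'])"
```

```text
[0.0, [1.9, 0.5, 34.2], [-0.0, 0.0, -0.004]]
[0.0, [1.9, 0.5, 34.2], [-0.0, 0.0, -0.004]]
[0.0, [1.9, 0.5, 34.2], [-0.0, 0.0, -0.004]]
3.375 [ 0.56900377 -0.1541145   0.21463704] [-3.14073397e+00  1.03949936e-04  1.30543213e+00] [-3.26557656e-01  3.82416519e-01  1.38953454e+00 -1.59456431e-04
  1.37049232e+00 -6.11616224e-02] [-0.84037413 -0.07643512 -0.86101489] [-0.04576923  0.04491513 -0.01478638]
```

Request:
{"fn": "carry_out", "kwargs": {
  "commands": [
    [0,[5.7,1.5,0],[0,0,0]],
    [0,[0,0,35],[0,0,0]],
    [0,[0,0,30],[0,0,0]],
    [0,[0,0,23],[0,0,0]],
    [0,[0,0,14],[0,0,0]],
    [0,[0,0,0],[0,0,0]]
  ]
}}

```text
time_s: 4.12
ee_pos: [0.5713, -0.1462, 0.1131]
eef_rot: [-3.141, -0.0, 1.31]
force: [-0.0, 0.1, 0.2]
grip_width: 0.094
grip_force: 0.0
```

```bash
python3 -c "
from h import *
o=ctrl.get_obs();print(o['time_s'],o['ee_pos'],o['eef_rot'],o['force'],o['moment'])
for c in('side','top'):
    r=ctrl.camera(c)['img'];cv2.imwrite('pics/b_'+c+'.png',r)
a=cv2.imread('pics/b_side.png')[90:290,220:440];b=cv2.imread('pics/b_top.png')[150:350,310:530]
cv2.imwrite('pics/b.png',cv2.resize(np.hstack([a,b]),(800,364),interpolation=cv2.INTER_CUBIC))"
```

```text
4.125 [ 0.57132472 -0.14621444  0.11314377] [-3.14060697e+00 -1.05111449e-04  1.30977659e+00] [-0.04861155  0.07212222  0.18225852] [-0.0497508   0.10593467 -0.02057767]
```

View pics/b.png

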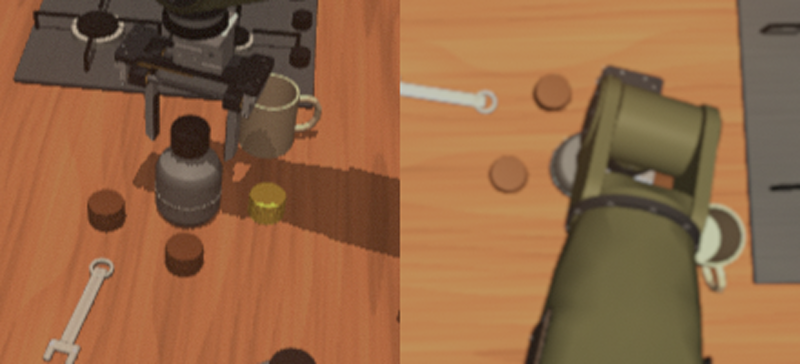

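The crop shows the fingers (bottoms at (152,135) and (232,155)) straddling the slim cap at (190,135). I'll correct the 3 mm offset and close.

Request:
{"fn": "carry_out", "kwargs": {
  "commands": [
    [0,[-2.5,1,0],[0,0,0]],
    [1,[0,0,0],[0,0,0]],
    [1,[0,0,0],[0,0,0]],
    [1,[0,0,0],[0,0,0]],
    [1,[0,0,0],[0,0,0]],
    [1,[0,0,0],[0,0,0]],
    [1,[0,0,0],[0,0,0]]
  ],
  "squeeze": 20
}}

```text
time_s: 5.1
ee_pos: [0.5719, -0.1496, 0.1134]
eef_rot: [-3.142, 0.0, 1.309]
force: [0.3, 0.0, -0.4]
grip_width: 0.0477
grip_force: 20.0
```

```bash
python3 -c "
from h import *
o=ctrl.get_obs();print(o['ee_pos'],o['eef_rot'],o['force'],o['moment'],o['grip_width'],o['grip_force'])"
```

```text
[ 0.5718698  -0.1496154   0.11342173] [-3.14157779e+00  1.48862236e-05  1.30878857e+00] [ 0.25366227  0.01893987 -0.41806312] [-0.06449982  0.06826796 -0.01710387] 0.04772343761147658 19.999821670353413
```

Request:
{"fn": "carry_out", "kwargs": {
  "commands": [
    [1,[0,0,0],[0,0,-0.1]],
    [1,[0,0,0],[0,0,-0.1]],
    [1,[0,0,0],[0,0,-0.1]],
    [1,[0,0,0],[0,0,0]],
    [1,[0,0,0],[0,0,0]]
  ]
}}

```text
time_s: 5.72
ee_pos: [0.5725, -0.1502, 0.1137]
eef_rot: [3.14, 0.001, 1.608]
force: [5.0, -3.7, -2.1]
grip_width: 0.0477
grip_force: 20.0
```

```bash
python3 -c "
from h import *
o=ctrl.get_obs();print(o['ee_pos'],o['eef_rot'],o['force'],o['moment'],o['grip_width'],o['grip_force'])"
```

```text
[ 0.57254713 -0.15024648  0.11373495] [3.13954042e+00 1.09522738e-03 1.60794963e+00] [ 4.95163025 -3.72885924 -2.11455249] [-0.74003664 -0.87560309 -0.56913511] 0.047666772065777636 19.999912977218628
```

Anticlockwise gives −0.57 N·m, which is a hard stop. Trying clockwise.

Request:
{"fn": "carry_out", "kwargs": {
  "commands": [
    [1,[0,0,0],[0,0,0.1]],
    [1,[0,0,0],[0,0,0.1]],
    [1,[0,0,0],[0,0,0.1]],
    [1,[0,0,0],[0,0,0.1]],
    [1,[0,0,0],[0,0,0.1]],
    [1,[0,0,0],[0,0,0]],
    [1,[0,0,0],[0,0,0]]
  ]
}}

```text
time_s: 6.6
ee_pos: [0.5719, -0.1496, 0.1136]
eef_rot: [3.141, -0.0, 1.111]
force: [-0.7, 0.6, 1.8]
grip_width: 0.0476
grip_force: 20.0
```

```bash
python3 -c "
from h import *
o=ctrl.get_obs();print(o['ee_pos'],o['eef_rot'],o['force'],o['moment'],o['grip_width'],o['grip_force'])"
```

```text
[ 0.57192259 -0.14964148  0.11355988] [ 3.14136429e+00 -2.22838333e-05  1.11102342e+00] [-0.69317914  0.64353026  1.83553443] [0.08544397 0.12855709 0.00827537] 0.04760366378577624 20.000303237036583
```

It turns freely clockwise, so I'll continue to about 62°.

Request:
{"fn": "carry_out", "kwargs": {
  "commands": [
    [1,[0,0,0],[0,0,0.1]],
    [1,[0,0,0],[0,0,0.1]],
    [1,[0,0,0],[0,0,0.1]],
    [1,[0,0,0],[0,0,0.1]],
    [1,[0,0,0],[0,0,0.1]],
    [1,[0,0,0],[0,0,0.1]],
    [1,[0,0,0],[0,0,0]],
    [1,[0,0,-3],[0,0,0]],
    [1,[0,0,0],[0,0,0]]
  ]
}}

```text
time_s: 7.72
ee_pos: [0.5719, -0.1497, 0.1166]
eef_rot: [3.141, -0.0, 0.51]
force: [0.3, -0.4, -1.4]
grip_width: 0.0474
grip_force: 20.0
```

```bash
python3 -c "
from h import *
o=ctrl.get_obs();print(o['ee_pos'],o['eef_rot'],o['force'],o['moment'],o['grip_width'],o['grip_force'])"
```

```text
[ 0.57190357 -0.14970909  0.11657466] [ 3.14139882e+00 -3.19679935e-05  5.10380256e-01] [ 0.28914674 -0.42605288 -1.37152878] [-0.03510586  0.12156266  0.05866785] 0.047398212656979986 19.999885429477207
```

No resistance after a 3 mm lift, so the cap is free. Lifting it 70 mm slowly.

Request:
{"fn": "carry_out", "kwargs": {
  "commands": [
    [1,[0,0,-5],[0,0,0]],
    [1,[0,0,-7],[0,0,0]],
    [1,[0,0,-8],[0,0,0]],
    [1,[0,0,-10],[0,0,0]],
    [1,[0,0,-10],[0,0,0]],
    [1,[0,0,-10],[0,0,0]],
    [1,[0,0,-10],[0,0,0]],
    [1,[0,0,-7],[0,0,0]],
    [1,[0,0,0],[0,0,0]],
    [1,[0,0,0],[0,0,0]]
  ]
}}

```text
time_s: 8.98
ee_pos: [0.5717, -0.1496, 0.1831]
eef_rot: [-3.141, 0.0, 0.509]
force: [0.2, 0.7, -0.8]
grip_width: 0.0476
grip_force: 20.0
```

```bash
python3 -c "
from h import *
o=ctrl.get_obs();print(o['time_s'],o['ee_pos'],o['force'],o['grip_width'],o['grip_force'],abs(o['joint_vel']).max())
a=ctrl.camera('side')['img'][50:250,220:440]
print([(d['at'],d['score']) for d in ctrl.place_of('slim_cap','side')])
cv2.imwrite('pics/c.png',cv2.resize(a,(660,600),interpolation=cv2.INTER_CUBIC))"
```

```text
8.975 [ 0.5717263  -0.1495989   0.18309096] [ 0.15400954  0.6501141  -0.80363045] 0.04755780036962328 19.99984607705354 0.004220019913169298
[([0.6729, -0.1146, -0.0014], 0.85), ([0.5656, -0.0451, -0.0007], 0.8), ([0.5725, -0.1524, 0.1805], 0.79), ([0.4699, -0.1539, 0.0028], 0.63)]
```

View pics/c.png

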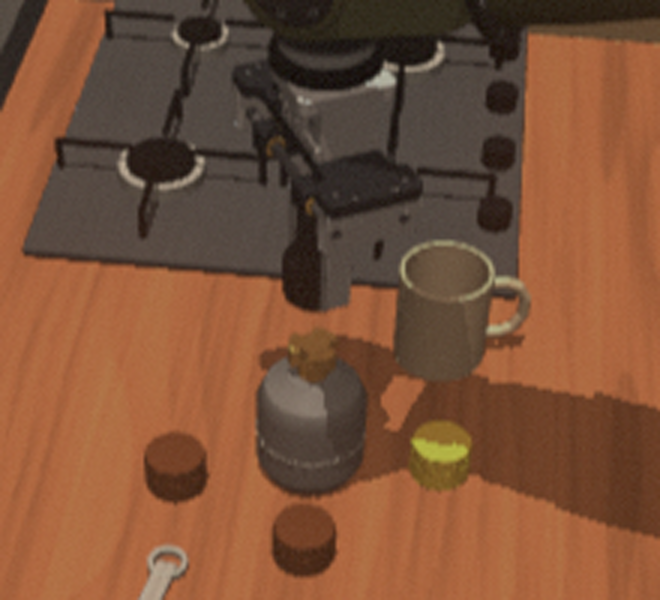

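The cap (302,272) is held level, clear above the bare brass neck (315,352); the mug is undisturbed.

```bash
python3 -c "
from station import ctrl
print(ctrl.hand_in())"
```

```text
the job is handed in; nothing more can be done
None
```

The slim cylinder's cap is off: it loosened clockwise (left-hand thread) and is held still and level about 70 mm above its seat; the job is handed in, with no verdict returned.

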